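# Let the sugar trolley down its run and catch it softly

## Robot

A 6-joint arm with a two-finger parallel gripper is mounted at the origin on the work surface. World frame = base frame: x ahead of the robot, y to its left, z up, the work surface at z = 0. Lengths are in m, angles in rad, forces in N, time in s.
With the tool pointing down it reaches from about 0.35 to 0.975 m from the base axis. Payload 4.9 kg.
Tool frame: the origin (TCP) lies at the very end of the fingers, on their centre line; the grasp point (between the pads) lies 19 mm behind it; z points along the fingers, y is the line along which they close (so a half turn about z gives the same grasp; the last joint's range is limited). The gripper opens to 85 mm and grips with 20 to 120 N. Pads are 22 mm wide; open, the fingers measure 114 mm over their backs; the gripper's body (76 mm by 85 mm) begins 54 mm behind the grasp point. The pads swing forward as they close: fully open they stand 13 mm farther back than shut.
Start: joints at [-1.284, 0.053, 1.613, -0, 1.476, -0.119], TCP at [0.247, -0.574, 0.231] pointing down, gripper open.
Joint ranges: [-3.01, 3.01], [-1.01, 2.22], [0.06, 2.58], [-1.02, 4.17], [0.09, 2.62], [-3.14, 3.14]. Speed limits (rad/s): [2.57, 2.57, 3.14, 3.14, 3.14, 3.14].

## Interface

Orientations are given as a rotation vector (axis times angle).
In Python, from station import get_obs, get_image, get_calibration, finish_job gives the robot as it stands.
- The arm moves only by the tool servo_tool, never from a script. Its argument "increments" is a list of rows, each a list of 5 numbers: the opening, from 0 (shut) to 1 (fully open), then the shift along the tool's x, y, z in mm, then the turn about the tool's z in degrees. In form: [[jaw, tx, ty, tz, spin], ...]. A call has 1 to 12 rows; each row shifts and turns the commanded pose from where the row before left it, along the tool's axes as they then stand; what a row does not reach is not made up. A row lasts 1/8 s, in which the tool goes at most 62.5 mm and 10.7 degrees, less where a joint would pass 70% of its speed; a pose out of reach is approached as far as the arm can. A call is refused whole if a number of a shift passes 62.5 or a number of a turn 10.7, either way. A call with a gripper value outside its range is refused whole. The fingers move at their own pace and stop on an object; "force" is the grip in N (left out, the last holds). Time passes only in rows, so rows that do not move let the fingers close. It gives the time, the measured TCP pose, the force, the opening and the grip force at its end, in the units of the state.
- get_obs(): the state, without advancing time (a new reading comes with each control period).
- get_image(name): name is "side" or "top" or "wrist"; returns the picture (384x512x3 uint8, red, green, blue); there is no depth.
- get_calibration(name): a dict with "fx", "fy", "cx", "cy" (pixels), "R" (3x3) and "t" (3): a world point X has camera coordinates R X + t; the wrist camera has in their place "mount" (4x4, takes a point from camera to tool coordinates, whose origin is the TCP and whose axes are the flange's). Camera axes: x right, y down, z forward; pixel columns grow to the right and rows downward; lengths in m; the calibration is good to about 2 mm. The wrist camera is an equidistant fisheye: a pixel r from the principal point sees the ray r / f radians off the axis. A picture is of the moment at which its call begins: read the wrist's pose just before it. get_calibration takes no time and is no camera call.
- finish_job(): hands the job in; it is judged then, once.
The state is a dict: "t": time; "q": joint angles; "dq": joint speeds; "effort": joint torques, N m; "tool_pos": TCP position; "tool_rot": TCP orientation; "contact_force": force on the tool from outside, world axes, zero at the start; "wrist_torque": the same for the moment, N m; "opening": finger opening in m; "grip_force": force on a finger pad.
Only numpy, scipy, OpenCV 4.12 (cv2) and the standard library are available. Lean on these libraries where they do the work, as an engineer would, in place of code of your own. Each camera call takes 0.05 s, during which the arm holds its last target. There are 200 camera calls.

## Task

Draw the bolt back fully so that the sugar trolley rolls down its sloping run by itself, and do not touch the trolley until its yellow bumper is over the red braking section. There meet the bumper from its downhill side with the fingers, so softly that its springs never give more than a centimetre, bring the trolley to a standstill on the red section, hold it still there for a second, then ease it at a creep the rest of the way right against the end stops and let it go. It carries glass: never let it be knocked or run fast into the stops, and leave everything else as it stands.

Things in the scene. Friction and masses are not known exactly. Their poses are not given: they have to be found in the camera images.
- run: White sloping run, 130 mm wide, 620 long, fixed; it carries two steel rails. Origin: on the table under its middle; x across the run (away from the robot), y uphill (level), z up. The trolley rolls towards -y. Slope 0.052 rad; rail tops 60 mm above the table at y = 0, 75 at y = +280, 45 at y = -280.
- red_start (a point): Uphill edge of the red braking section, on the tray's middle line (x = 0, y = -30 mm of the run), 6 mm below the rail tops. The red section, 66 mm wide, reaches from here 250 mm downhill.
- end (a point): Middle between the two black rubber end stops, at rail-top height, x = 0, y = -254 mm of the run. The stops are 14 mm wide, 22 mm high over the rails and stand on the rails (x = +-40 mm); the trolley's low front beam meets them, its bumper then overhangs them by 26 mm. Above and beyond them is free space for the fingers.
- trolley (a joint): How far the trolley has rolled, m along the slope: 0 behind the bolt, 0.15 bumper face at the red section, 0.40 against the end stops. With its dispenser nominally 1.6 kg (hidden: 0.75 to 1.4 times that); viscous drag 3.2 N per m/s, no other friction: it gathers speed with a time constant of about 0.5 s towards 0.25 m/s (0.19 to 0.35).
- buffer (a joint): How far the trolley's bumper plate is pressed in, m: 0 free, 0.025 at its stop; springs of 225 N/m in all, lightly damped. Holding the trolley still on the slope presses it in 2.7 to 5 mm.
- bumper (a point): Centre of the downhill face of the yellow sprung bumper plate (90 mm wide, 50 high, 6 thick), 60 mm over the rail tops, at x = 0, and at start y = +117 mm of the run; own y axis uphill. Moves with the plate. The frosted glass sugar dispenser fixed on the trolley (68 mm wide, top 150 mm over the rails) begins 86 mm behind this face: room for a hand.
- bolt (a joint): How far the bolt is drawn back, m: 0 closed, 0.045 fully drawn. It slides towards the robot (-x of the run) with 1.5 N friction and stays where it is left. Its steel rod crosses the trolley's path under the bumper, against the front beam; the trolley comes free at about 0.035.
- knob (a point): Top centre of the bolt's upright black knob, a post 18 mm in diameter and 58 high. Closed it stands at x = -100, y = +76 mm of the run, its top 76 mm over the rail tops there; drawn, 45 mm nearer to the robot. Draw it towards -x of the run, hooked from its far side or gripped from above.
- mill: Copper-coloured pepper mill, 54 mm across, 155 mm tall, on the low glass shelf (top 70 mm above the table) at the far edge. Origin: centre of its foot. Bystander.
- ramekin1: White ramekin, 72 mm across, 40 mm tall, on the low glass shelf. Origin: centre of its foot. Bystander.
- ramekin2: Blue ramekin, 72 mm across, 40 mm tall, on the low glass shelf. Origin: centre of its foot. Bystander.
- keeper: Lidded plastic herb keeper, 76 mm square, 128 mm tall, on the low glass shelf. Origin: centre of its foot. Bystander.
- oil: Amber oil bottle, 60 mm across, 150 mm tall, on the low glass shelf. Origin: centre of its foot. Bystander.
- pot: Steel pot, 150 mm across, 85 mm tall, on the hob at the right. Origin: centre of its foot. Bystander.
- spatula: Spatula lying on the table at the left. Origin: under its middle. Bystander.

How it is judged:
On the way, in this order (a step that is already met when the one before it is completed fails the run):
1. the bolt is drawn and the trolley set free (value of joint bolt above 0.036 m and value of joint trolley below 0.14 m), for 0.05 s.
2. the trolley is stopped on the red section by its bumper and kept still for a second (value of joint trolley between 0.15 and 0.385 m and velocity of joint trolley between -0.03 and 0.03 m/s and value of joint buffer above 0.001 m), for 0.8 s.
At the end, for the whole second after the job is handed in: the trolley rests against the end stops (within 8 mm, slower than 0.02 m/s), the bolt is still drawn (at least 34 mm), and the robot has let go (value of joint trolley above 0.392 m and velocity of joint trolley below 0.02 m/s and value of joint bolt above 0.034 m); the robot touches nothing.
It fails at once if the bumper is pressed in by more than 10 mm (value of joint buffer above 0.01 m).
It fails at once if the trolley is knocked or squeezed: more than 15 N on it (contact force between trolley and anything else above 15 N).
It fails at once if the trolley is touched before it has come to the red section ((contact force between trolley and the fingers above 0.3 N or contact force between trolley and the arm above 0.3 N) and value of joint trolley below 0.14 m).
It fails at once if the trolley comes to the end stops faster than 0.12 m/s (value of joint trolley above 0.385 m and velocity of joint trolley above 0.12 m/s).
It fails at once if something else is shifted by more than 30 mm or tipped (distance of any of mill, ramekin1, ramekin2, keeper, oil, pot, spatula from where it was at the start of the episode above 0.03 m or angle between any of mill, ramekin1, ramekin2, keeper, oil, pot, spatula's own z axis and vertical above 0.4 rad).
It also fails if it takes over 35 s, if anything falls off the work surface, if the arm or the gripper's body presses on something with over 40 N, if the wrist force passes 120 N, or if a joint passes its speed limit or range.

## Working session

There is one attempt and no reset: what is moved stays moved. The work goes in short steps, Python scripts to look and compute and a tool call to move; the robot and the scene stay as the last step left them, time stands still between calls to the robot, and variables do not carry over. Pictures are saved under pics/ and viewed, at most 10 in all, crops included, and the job is handed in when it is done.

Besides the shell and the picture viewer there is one more tool, called as name(argument=value, ...) on one line, values as JSON. servo_tool: Moves the arm, as the interface text tells. Its arguments: {"type":"object","properties":{"increments":{"type":"array"},"force":{"type":"number"}},"required":["increments"]}

```bash
mkdir -p pics; python3 - <<'E'
from station import *
import cv2,numpy as np
o=get_obs();print(o['t'],o['tool_pos'],o['tool_rot'],o['opening'])
for n in('side','top'):
    cv2.imwrite(f'pics/{n}0.png',get_image(n)[:,:,::-1]);print(n,get_calibration(n))
print(get_calibration('wrist'))
E
```

```text
0.0 [ 0.2465401  -0.57363286  0.23006908] [-3.07513031e+00 -6.32652933e-01  2.38329513e-04] 0.08548012965702854
side {'fx': 469.1987815193387, 'fy': 469.1987815193387, 'cx': 247.08865808102442, 'cy': 194.09088096483356, 'R': array([[-0.77954934, -0.62601887, -0.02007999],
       [-0.38550645,  0.50482539, -0.7723575 ],
       [ 0.49364726, -0.59434981, -0.63487061]]), 't': array([0.46808189, 0.32062118, 1.57570729])}
top {'fx': 348.3601514519901, 'fy': 348.3601514519901, 'cx': 256.17207292860274, 'cy': 192.67782297143506, 'R': array([[ 0.00558683, -0.99995308, -0.00791388],
       [-0.98442381, -0.00410903, -0.17576369],
       [ 0.17572293,  0.00877257, -0.98440058]]), 't': array([0.01676526, 0.60971717, 1.30183181])}
{'fx': 297.3186396354542, 'fy': 297.3186396354542, 'cx': 251.6866269532482, 'cy': 188.69374531493145, 'mount': array([[-5.90766163e-04, -9.58206053e-01, -2.86078332e-01,
         7.26051835e-02],
       [ 9.99999654e-01, -3.98677875e-04, -7.29696672e-04,
        -8.39655849e-04],
       [ 5.85146666e-04, -2.86078664e-01,  9.58205957e-01,
        -1.43074610e-01],
       [ 0.00000000e+00,  0.00000000e+00,  0.00000000e+00,
         1.00000000e+00]])}
```

View pics/top0.png

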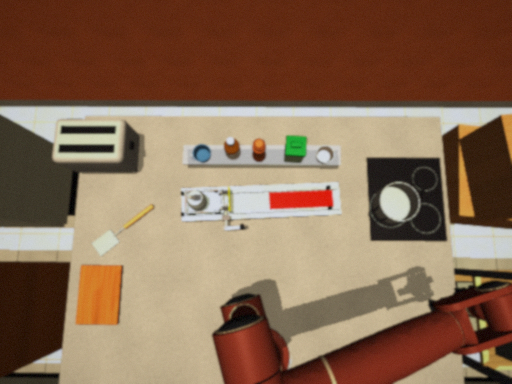

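View pics/side0.png

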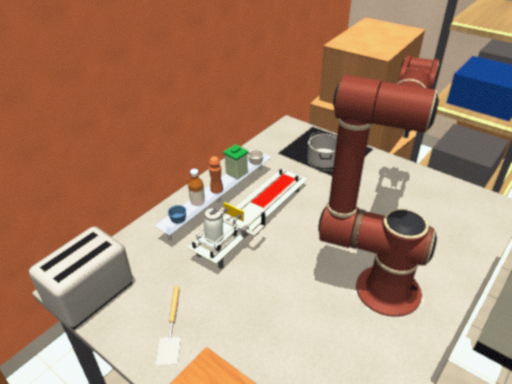

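```bash
cat > h.py <<'E'
import numpy as np,cv2
from station import *
def run2w(p,P):
    x,y,z=np.asarray(P,float).T
    c,s=np.cos(p[2]),np.sin(p[2]); return np.c_[p[0]+c*x-s*y,p[1]+s*x+c*y,z]
def rail(y): return .06+.0535*np.asarray(y)
def proj(c,X):
    q=X@c['R'].T+c['t']; return np.c_[c['fx']*q[:,0]/q[:,2]+c['cx'],c['fy']*q[:,1]/q[:,2]+c['cy']]
E
python3 - <<'E'
from h import *
from scipy.optimize import least_squares
C={n:get_calibration(n) for n in('top','side')}
I={n:cv2.imread(f'pics/{n}0.png').astype(float) for n in C}
# soft red mask, rendered-model comparison
def soft(im):
    b,g,r=im.transpose(2,0,1); return np.clip((r-np.maximum(g,b)-60)/ (150),0,1)
P=np.array([[sx*.033,y,rail(y)-.006] for sx,y in((-1,-.03),(1,-.03),(1,-.28),(-1,-.28))])
box={'top':(260,180,345,220),'side':(240,165,310,215)}
M={}
for n in C:
    m=np.zeros((384,512));x0,y0,x1,y1=box[n];m[y0:y1,x0:x1]=soft(I[n])[y0:y1,x0:x1];M[n]=m
    ms=(m>.4).astype(np.uint8);k,l,st,ce=cv2.connectedComponentsWithStats(ms)
    i=1+np.argmax(st[1:,4]);print(n,st[i],ce[i],m.max());M[n]=m*cv2.dilate((l==i).astype(np.uint8),np.ones((3,3)))
def mom(n):
    m=M[n];v,u=np.mgrid[:384,:512];a=m.sum();cu,cv_=(m*u).sum()/a,(m*v).sum()/a
    return [cu,cv_,.5*np.arctan2(2*(m*(u-cu)*(v-cv_)).sum(),(m*((u-cu)**2-(v-cv_)**2)).sum())]
def pm(n,p):
    q=proj(C[n],run2w(p,P)).astype(np.float32)*1
    m=cv2.moments(q.reshape(-1,1,2)) 
    return [m['m10']/m['m00'],m['m01']/m['m00'],.5*np.arctan2(2*m['mu11'],m['mu20']-m['mu02'])]
ob={n:mom(n) for n in C};print(ob)
for ns in(['top'],['side'],['top','side']):
    f=lambda p:np.concatenate([(np.array(pm(n,p))-ob[n])*[1,1,60] for n in ns])
    s=least_squares(f,[.6,0,0],diff_step=1e-4);print(ns,s.x,f(s.x).round(2))
p=s.x
pts={'knob':(-.1,.076,rail(.076)+.076),'knobbase':(-.1,.076,rail(.076)+.018),'bump':(0,.117,rail(.117)+.06),'bL':(-.045,.117,rail(.117)+.085),'bR':(.045,.117,rail(.117)+.085),
'end1':(-.04,-.254,rail(-.254)+.022),'end2':(.04,-.254,rail(-.254)+.022),'c1':(-.065,.31,.07),'c2':(.065,.31,.07),'c3':(.065,-.31,.04),'c4':(-.065,-.31,.04)}
W=run2w(p,list(pts.values()));print(dict(zip(pts,W.round(4))))
out=[]
for n,(x0,y0,x1,y1) in{'top':(170,140,350,250),'side':(185,160,315,270)}.items():
    k=4;im=cv2.resize(I[n][y0:y1,x0:x1].astype(np.uint8),None,fx=k,fy=k,interpolation=cv2.INTER_CUBIC)
    for u,v in np.r_[proj(C[n],W),proj(C[n],run2w(p,P))]: cv2.drawMarker(im,(int((u-x0+.5)*k),int((v-y0+.5)*k)),(255,0,255),cv2.MARKER_CROSS,9,1)
    cv2.imwrite(f'pics/{n}ov.png',im)
E
```

```text
top [270 190  63  18 948] [300.81012658 199.00421941] 0.9
side [252 174  43  33 517] [272.91876209 190.37330754] 1.0
{'top': [np.float64(301.07849957055265), np.float64(199.0052894304933), np.float64(-0.04052310196804168)], 'side': [np.float64(272.86859991555093), np.float64(190.3703910538431), np.float64(-0.6801372936353484)]}
['top'] [ 0.58686416 -0.00111242  0.        ] [-0.    0.03  3.33]
['side'] [0.58173322 0.0006517  0.        ] [0.19 0.41 3.79]
['top', 'side'] [ 0.5845078  -0.00189984  0.        ] [ 0.21  0.62  3.33  0.01 -0.16  3.85]
{'knob': array([0.4845, 0.0741, 0.1401]), 'knobbase': array([0.4845, 0.0741, 0.0821]), 'bump': array([0.5845, 0.1151, 0.1263]), 'bL': array([0.5395, 0.1151, 0.1513]), 'bR': array([0.6295, 0.1151, 0.1513]), 'end1': array([ 0.5445, -0.2559,  0.0684]), 'end2': array([ 0.6245, -0.2559,  0.0684]), 'c1': array([0.5195, 0.3081, 0.07  ]), 'c2': array([0.6495, 0.3081, 0.07  ]), 'c3': array([ 0.6495, -0.3119,  0.04  ]), 'c4': array([ 0.5195, -0.3119,  0.04  ])}
```

View pics/topov.png

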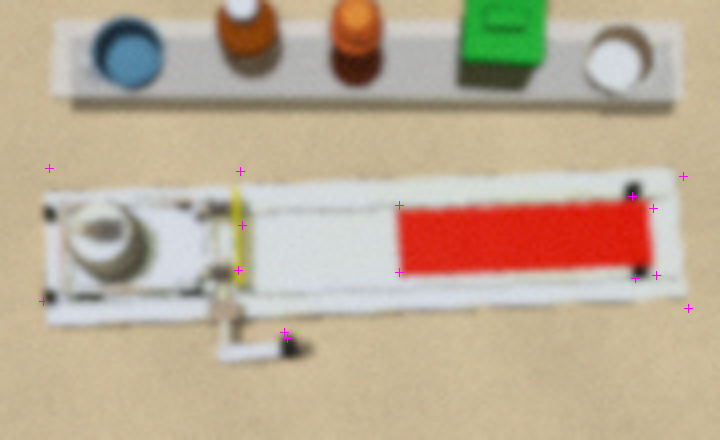

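View pics/sideov.png

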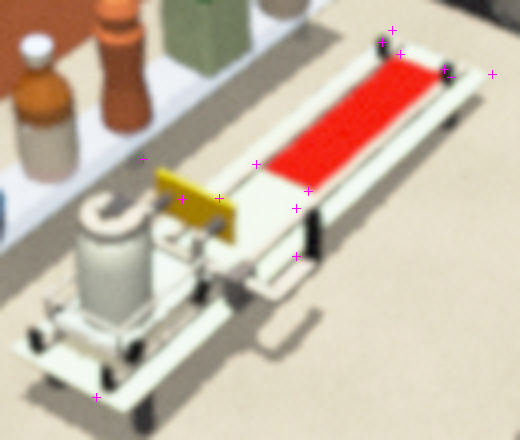

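Top view: knob at about (288,347) of the overlay, bumper at x≈238 and red at 399–650. The side view shows the knob post at (312,232). The yaw was left stuck at 0, so I'll refit with a free yaw.

```bash
cat > fit.py <<'E'
from h import *
from scipy.optimize import least_squares
from scipy.spatial.transform import Rotation as Ro
C={n:get_calibration(n) for n in('top','side')}
P=np.array([[sx*.033,y,rail(y)-.006] for sx,y in((-1,-.03),(1,-.03),(1,-.28),(-1,-.28))])
ob={'top':[301.078,199.005,-.04052],'side':[272.8686,190.3704,-.68014]}
def pm(n,p):
    m=cv2.moments(proj(C[n],run2w(p,P)).astype(np.float32).reshape(-1,1,2))
    return [m['m10']/m['m00'],m['m01']/m['m00'],.5*np.arctan2(2*m['mu11'],m['mu20']-m['mu02'])]
for ns in(['top'],['side'],['top','side']):
    f=lambda p:np.concatenate([(np.array(pm(n,p))-ob[n])*[1,1,60] for n in ns])
    s=least_squares(f,[.6,.01,.05],diff_step=3e-3);print(ns,s.x.round(4),f(s.x).round(2))
p=s.x
pts={'knob':(-.1,.076,rail(.076)+.076),'knobbase':(-.1,.076,rail(.076)+.018),'bump':(0,.117,rail(.117)+.06),'bL':(-.045,.117,rail(.117)+.085),'bR':(.045,.117,rail(.117)+.085),
'end1':(-.04,-.254,rail(-.254)+.022),'end2':(.04,-.254,rail(-.254)+.022),'c1':(-.065,.31,.07),'c2':(.065,.31,.07),'c3':(.065,-.31,.04),'c4':(-.065,-.31,.04)}
W=run2w(p,list(pts.values()));print(W[:3].round(4))
R=Ro.from_rotvec(get_obs()['tool_rot']).as_matrix();print(R.round(3),'run yaw deg',np.degrees(p[2]))
S=[]
for n,(x0,y0,x1,y1) in{'top':(170,175,350,240),'side':(185,160,365,245)}.items():
    k=4;im=cv2.resize(cv2.imread(f'pics/{n}0.png')[y0:y1,x0:x1],None,fx=k,fy=k,interpolation=cv2.INTER_CUBIC)
    for u,v in np.r_[proj(C[n],W),proj(C[n],run2w(p,P))]: cv2.drawMarker(im,(int((u-x0+.5)*k),int((v-y0+.5)*k)),(255,0,255),cv2.MARKER_CROSS,9,1)
    S.append(im)
cv2.imwrite('pics/ov2.png',np.vstack(S))
E
python3 fit.py
```

```text
['top'] [ 0.5783 -0.0015  0.0559] [0. 0. 0.]
['side'] [ 0.5747 -0.0016  0.062 ] [0. 0. 0.]
['top', 'side'] [ 0.5766 -0.0018  0.0595] [ 0.07  0.29 -0.22 -0.27 -0.18  0.2 ]
[[0.4723 0.0681 0.1401]
 [0.4723 0.0681 0.0821]
 [0.5697 0.115  0.1263]]
[[ 0.919  0.395 -0.001]
 [ 0.395 -0.919  0.002]
 [ 0.    -0.002 -1.   ]] run yaw deg 3.411072569129047
```

View pics/ov2.png

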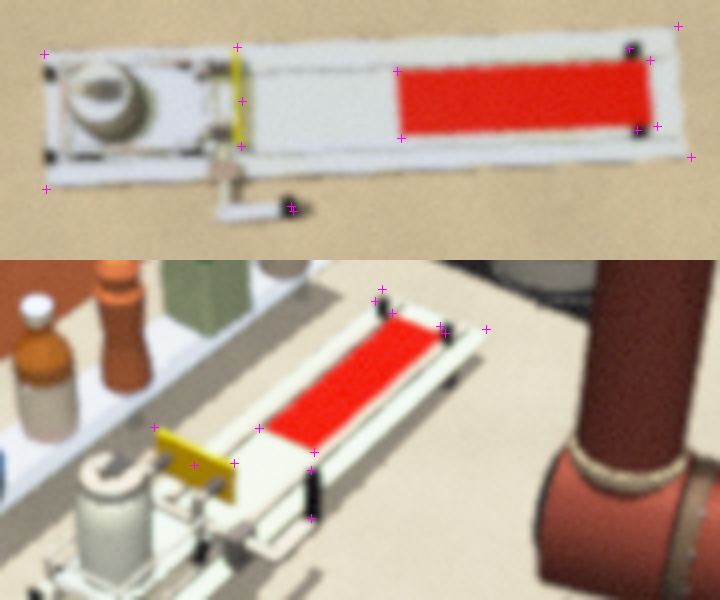

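The refit points match knob, bumper, red section and stops to about 1 px. Next I shut the jaw, turn the tool's y onto run x, and travel over high.

servo_tool(increments=[[0,0,0,0,-10],[0,0,0,0,-10],[0,0,0,0,-10],[0,0,0,0,-10],[0,0,0,0,-10],[0,0,0,0,-10],[0,0,0,0,-10]], force=20)

```text
t: 0.98
tool_pos: [0.2466, -0.5739, 0.2305]
tool_rot: [-2.15, -2.289, -0.001]
contact_force: [-0.7, -0.8, -0.3]
opening: 0.0003
grip_force: 0.0
```

servo_tool(increments=[[0,50,25,0,0],[0,50,25,0,0],[0,50,25,0,0],[0,50,25,0,0],[0,50,25,0,0],[0,50,25,0,0],[0,50,25,0,0],[0,50,25,0,0],[0,50,25,0,0],[0,50,25,0,0],[0,50,25,0,0],[0,0,0,0,0]])

```text
t: 2.48
tool_pos: [0.4904, -0.0064, 0.2307]
tool_rot: [-2.15, -2.289, 0.0]
contact_force: [-0.3, -0.4, -0.7]
opening: 0.0001
grip_force: 0.0
```

```bash
cat > st.py <<'E'
from h import *
from scipy.spatial.transform import Rotation as Ro
p=[.5770,-.0018,.0585]
def st():
    o=get_obs();R=Ro.from_rotvec(o['tool_rot']).as_matrix();c,s=np.cos(p[2]),np.sin(p[2])
    d=np.array(o['tool_pos'])[:2]-p[:2];f=o['contact_force']
    print('t %.3f run x %.1f y %.1f z %.1f mm'%(o['t'],1e3*(c*d[0]+s*d[1]),1e3*(-s*d[0]+c*d[1]),1e3*o['tool_pos'][2]),'tooly yaw %.2f tilt %.4f'%(np.degrees(np.arctan2(R[1,1],R[0,1])-p[2]),np.hypot(R[0,2],R[1,2])),'F run',np.round([c*f[0]+s*f[1],-s*f[0]+c*f[1],f[2]],2),'open',round(o['opening'],4),'q',np.round(o['q'],2))
    return o
if __name__=='__main__': st()
E
python3 st.py
```

```text
t 2.475 run x -86.8 y 0.4 z 230.7 mm tooly yaw 0.23 tilt 0.0013 F run [-0.35 -0.41 -0.74] open 0.0001 q [-0.17 -0.28  1.92  0.    1.5  -0.23]
```

servo_tool(increments=[[0,34,13,0,0],[0,34,12,0,0],[0,0,0,30,0],[0,0,0,25,0],[0,0,0,0,0],[0,0,0,0,0]])

```text
t: 3.22
tool_pos: [0.5116, 0.0591, 0.1772]
tool_rot: [2.158, 2.282, 0.001]
contact_force: [0.4, 0.2, 0.4]
opening: -0.0002
grip_force: 0.0
```

```bash
python3 - <<'E'
from st import *
o=st()
w=get_image('wrist');cv2.imwrite('pics/w1.png',w[:,:,::-1])
t=get_image('top')[:,:,::-1];s=get_image('side')[:,:,::-1]
f=lambda im,x,y:cv2.resize(im[y:y+75,x:x+100],None,fx=4,fy=4,interpolation=cv2.INTER_CUBIC)
cv2.imwrite('pics/w1c.png',np.vstack([np.hstack([f(t,190,170),f(s,195,180)]),np.hstack([cv2.resize(w[:,:,::-1],(400,300)),np.zeros((300,400,3),np.uint8)])]))
E
```

```text
t 3.225 run x -61.8 y 64.6 z 177.2 mm tooly yaw -0.16 tilt 0.0010 F run [0.43 0.18 0.38] open -0.0002 q [-0.03 -0.18  1.92 -0.    1.39 -0.09]
```

View pics/w1c.png

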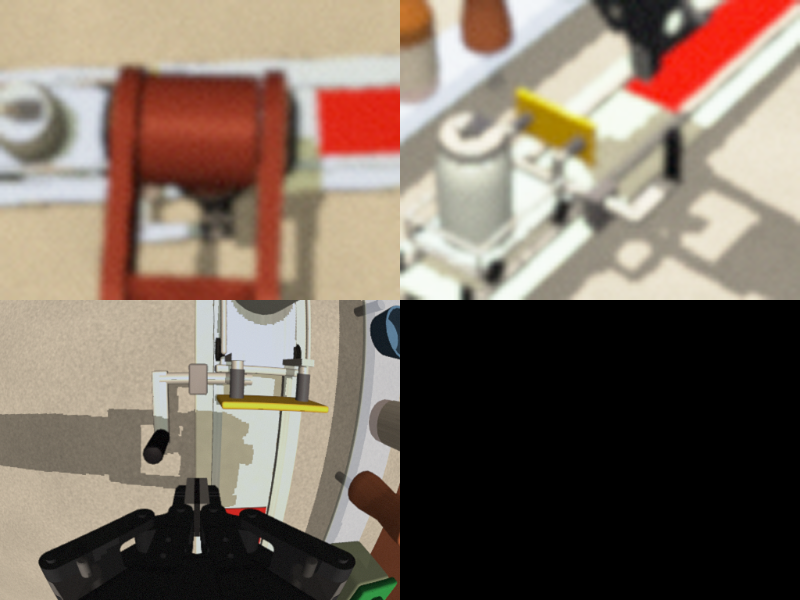

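Wrist view (400×300): knob top at about (153,155), yellow bumper at row about 105, fingers shut at (197,190), nothing in the way. I'll calibrate the bumper measurement from the wrist camera.

```bash
cat > wr.py <<'E'
from st import *
K=get_calibration('wrist')
def wproj(o,X):
    R=Ro.from_rotvec(o['tool_rot']).as_matrix();T=(np.asarray(X)-o['tool_pos'])@R
    M=K['mount'];c=(T-M[:3,3])@M[:3,:3];th=np.arctan2(np.hypot(c[:,0],c[:,1]),c[:,2]);ph=np.arctan2(c[:,1],c[:,0])
    return np.c_[K['cx']+K['fx']*th*np.cos(ph),K['cy']+K['fx']*th*np.sin(ph)]
def yellow(im):
    h=cv2.cvtColor(im,cv2.COLOR_RGB2HSV);m=cv2.inRange(h,(22,130,60),(34,255,255))
    n,l,s,c=cv2.connectedComponentsWithStats(m);i=1+np.argmax(s[1:,4]);return (l==i)
def lowedge(im):  # lower boundary row of yellow in wrist picture near mid columns
    m=yellow(im);vs,us=np.nonzero(m);um=int(np.median(us));return um,np.mean([vs[us==u].max() for u in range(um-20,um+21) if (us==u).any()])+1, np.mean([vs[us==u].min() for u in range(um-20,um+21) if (us==u).any()])
def bump(y,ux=0,dz=.085): return run2w(p,[(ux,y,rail(y)+dz)])
E
python3 - <<'E'
from wr import *
o=get_obs();im=cv2.imread('pics/w1.png')[:,:,::-1].copy()
print('knob pred',wproj(o,run2w(p,[(-.1,.076,rail(.076)+.076)])))
print('edge',lowedge(im));m=yellow(im);vs,us=np.nonzero(m);print(us.min(),us.max(),vs.min(),vs.max())
for dz in(.085,.035):print(dz,[wproj(o,bump(.117,x,dz))[0].round(1) for x in(-.045,0,.045)],'back',wproj(o,bump(.123,0,dz)).round(1))
E
```

```text
knob pred [[193.01561459 201.47568485]]
edge (350, np.float64(140.4390243902439), np.float64(131.7560975609756))
283 419 128 143
0.085 [array([280.7, 140.1]), array([354.9, 141.6]), array([417.9, 144.6])] back [[355.6 131.8]]
0.035 [array([274. , 131.6]), array([332.9, 132.7]), array([386., 135.])] back [[333.4 124.9]]
```

servo_tool(increments=[[0,1,0,35,0],[0,1,0,30,0],[0,0,0,0,0],[0,0,-15,0,0],[0,0,-15,0,0],[0,0,-10,0,0],[0,0,-6,0,0],[0,0,0,0,0],[0,0,0,0,0]])

```text
t: 4.5
tool_pos: [0.4656, 0.0591, 0.1117]
tool_rot: [2.157, 2.283, 0.001]
contact_force: [1.7, -0.9, 2.0]
opening: -0.0
grip_force: 0.9
```

```bash
python3 - <<'E'
from wr import *
o=st();w=get_image('wrist')
for b in(0,.01,.02,.03):print(b,wproj(o,run2w(p,[(-.1-b,.076,rail(.076)+.076)])).round(1))
print(lowedge(w),[ (y,wproj(o,bump(y)).round(1)) for y in(.107,.117)])
cv2.imwrite('pics/w2.png',w[:,:,::-1])
im=cv2.resize(w[100:300,120:390,::-1],None,fx=2.9,fy=2.9);cv2.imwrite('pics/w2c.png',im)
E
```

```text
t 4.500 run x -107.6 y 67.3 z 111.7 mm tooly yaw -0.10 tilt 0.0007 F run [ 1.64 -1.    2.01] open -0.0 q [-0.03 -0.23  2.08 -0.    1.29 -0.09]
0 [[270.4 255.5]]
0.01 [[247.7 255.7]]
0.02 [[225.  255.6]]
0.03 [[202.7 255.2]]
(462, np.float64(171.78048780487805), np.float64(160.8780487804878)) [(0.107, array([[483.5, 194.1]])), (0.117, array([[487.9, 173.6]]))]
```

View pics/w2c.png

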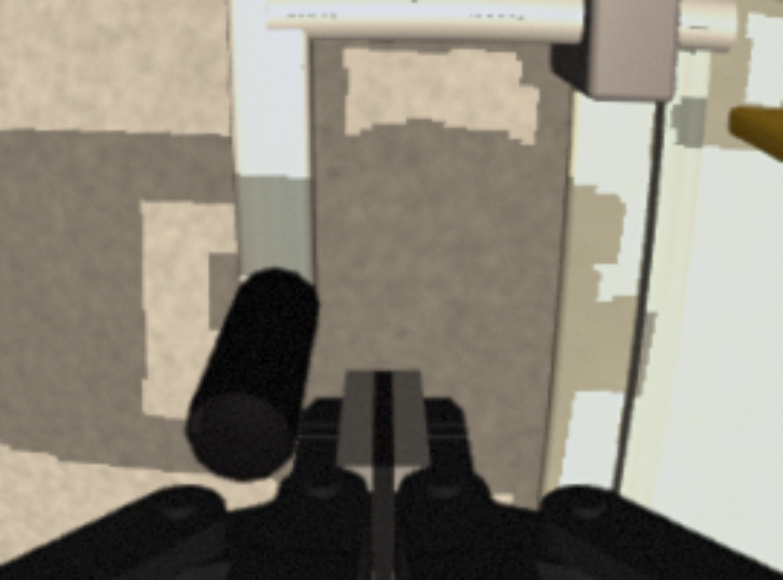

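The knob's top centre is at about (203,251), so the bolt is near 0.030. The bumper hasn't moved. Now the last stroke, then straight round in front of the bumper.

servo_tool(increments=[[0,0,-13,0,0],[0,-58,3,0,0],[0,-40,45,2,0],[0,-28,48,4,0]])

```text
t: 5.05
tool_pos: [0.5548, -0.0632, 0.1048]
tool_rot: [-2.158, -2.281, 0.001]
contact_force: [0.6, 1.2, 0.7]
opening: 0.0
grip_force: 0.0
```

```bash
cat > tr.py <<'E'
from wr import *
from scipy.optimize import brentq
import json,os,sys
def look(tag):
    o=st();w=get_image('wrist');cv2.imwrite(f'pics/{tag}.png',w[:,:,::-1])
    m=yellow(w);vs,us=np.nonzero(m)
    if len(us)<50: print('no yellow');return
    r=[]
    for X in(-.02,0,.02):
        f=lambda y:wproj(o,bump(y,X))[0]
        def g(y):
            u,v=f(y);u=int(round(np.clip(u,us.min()+3,us.max()-3)));return v-(vs[us==u].max()+.7)
        ys=np.linspace(.15,-.3,451);gs=np.array([g(y) for y in ys]);k=np.nonzero(gs[:-1]*gs[1:]<=0)[0]
        r.append(ys[k[0]]-.001*gs[k[0]]/(gs[k[0]+1]-gs[k[0]]) if len(k) else np.nan)
    y=np.nanmean(r);print('face y mm',np.round(1e3*np.array(r),1),'trolley',round(.117-y,4),'t',o['t'])
    L=json.load(open('log.json')) if os.path.exists('log.json') else []
    L.append([o['t'],.117-y]);json.dump(L,open('log.json','w'))
look(sys.argv[1])
E
python3 tr.py c1
```

```text
t 5.050 run x -25.8 y -60.0 z 104.8 mm tooly yaw -0.19 tilt 0.0019 F run [0.65 1.19 0.68] open 0.0 q [-0.25  0.01  1.88  0.    1.26 -0.3 ]Traceback (most recent call last):
  File "tr.py", line 18, in <module>
    look(sys.argv[1])
    ~~~~^^^^^^^^^^^^^
  File "tr.py", line 6, in look
    m=yellow(w);vs,us=np.nonzero(m)
  File "wr.py", line 9, in yellow
    n,l,s,c=cv2.connectedComponentsWithStats(m);i=1+np.argmax(s[1:,4]);return (l==i)
                                                    ~~~~~~~~~^^^^^^^^^
    return _wrapfunc(a, 'argmax', axis=axis, out=out, **kwds)
    return bound(*args, **kwds)
ValueError: attempt to get argmax of an empty sequence
```

```bash
ls pics; python3 - <<'E'
from wr import *
o=get_obs();print(o['t'],[(y,wproj(o,bump(y)).round(0)[0]) for y in(.117,.1,.08,.06,.04,.0)])
im=cv2.imread('pics/c1.png');print(im.shape, cv2.cvtColor(im,cv2.COLOR_BGR2HSV)[30:130:10,300])
cv2.imwrite('pics/c1c.png',im[:260])
E
```

```text
c1.png
ov2.png
side0.png
sideov.png
top0.png
topov.png
w1.png
w1c.png
w2.png
w2c.png
5.1 [(0.117, array([ 306., -146.])), (0.1, array([ 309., -118.])), (0.08, array([312., -80.])), (0.06, array([314., -34.])), (0.04, array([316.,  19.])), (0.0, array([314., 134.]))]
(384, 512, 3) [[ 51  12 211]
 [ 56  10 212]
 [ 49  10 208]
 [ 46  16 210]
 [ 44  16 211]
 [ 46  16 212]
 [ 45  15 211]
 [ 44  16 211]
 [ 44  13 211]
 [ 53  10 211]]
```

View pics/c1c.png

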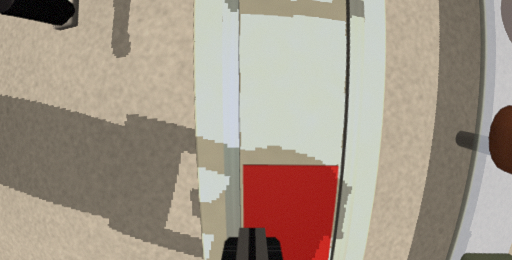

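Bumper still out of view (above the top edge), and the knob at (35,10) is well drawn. Next I centre the hand and look again.

servo_tool(increments=[[0,0,25,0,0]])

```text
t: 5.22
tool_pos: [0.5787, -0.061, 0.1028]
tool_rot: [-2.156, -2.278, 0.005]
contact_force: [-0.2, -0.6, -0.0]
opening: 0.0002
grip_force: 0.0
```

```bash
sed -i 's/    n,l,s,c=/    if m.sum()==0: return m>0\n    n,l,s,c=/' wr.py; python3 tr.py c2
```

```text
t 5.225 run x -1.8 y -59.2 z 102.8 mm tooly yaw -0.21 tilt 0.0063 F run [-0.23 -0.6  -0.02] open 0.0002 q [-0.23  0.07  1.82  0.    1.26 -0.29]
face y mm [51.7 50.6 50.1] trolley 0.0662 t 5.225
```

```bash
python3 tr.py c3; python3 tr.py c4; python3 - <<'E'
import json,numpy as np
L=np.array(json.load(open('log.json')));print(L)
g=9.81*np.sin(.052)
from scipy.optimize import least_squares
for m in(1.2,1.4,1.6,1.9,2.24):
    ta=m/3.2;x=lambda t,t0:g*ta*((t-t0)-ta*(1-np.exp(-(t-t0)/ta)))
    s=least_squares(lambda q:(x(L[:,0],q[0])-L[:,1])*1e3,[4.6]);t0=s.x[0]
    print(m,t0,s.fun.round(1),'v now',g*ta*(1-np.exp(-(5.375-t0)/ta)),'x now',x(5.375,t0))
E
```

```text
t 5.275 run x 1.1 y -59.1 z 104.0 mm tooly yaw -0.16 tilt 0.0019 F run [-0.98 -0.33  1.69] open 0.0 q [-0.23  0.07  1.81  0.    1.26 -0.29]
face y mm [42.9 41.1 42.8] trolley 0.0747 t 5.275
t 5.325 run x -0.2 y -58.7 z 104.3 mm tooly yaw -0.10 tilt 0.0025 F run [-1.59 -0.14 -0.66] open 0.0 q [-0.23  0.07  1.82  0.    1.26 -0.29]
face y mm [32.5 32.8 32.7] trolley 0.0843 t 5.325
[[5.225      0.06618621]
 [5.275      0.0747088 ]
 [5.325      0.08431406]]
1.2 4.563958104412525 [ 0.8  0.3 -1.1] v now 0.169218804914097 x now 0.09162129687730483
1.4 4.59350477634134 [ 0.1  0.3 -0.4] v now 0.1856929682334679 x now 0.09309288555981785
1.6 4.614434291738454 [-0.4  0.2  0.1] v now 0.1992486030624158 x now 0.09427817506016077
1.9 4.636387329546909 [-1.   0.2  0.8] v now 0.21548491636175085 x now 0.09566879962313156
2.24 4.653288284774426 [-1.6  0.1  1.3] v now 0.22962855703838778 x now 0.09685558981857724
```

```bash
cat > plan.py <<'E'
import numpy as np
from scipy.optimize import differential_evolution as DE
g=9.81*np.sin(.052);k=225;dt=.0025
fits={1.2:(.169,.0916),1.4:(.1857,.0931),1.6:(.1992,.0943),1.9:(.2155,.0957),2.24:(.2296,.0969)}
S=[(m,*fits[m],f,w) for m,w in((1.2,1),(1.4,1),(1.6,1),(1.9,1),(2.24,.85)) for f in(.161,.169)]
m,v0,x0,f0,wt=map(np.array,zip(*S))
def sim(V,full=False):   # V: mm per row (downhill), hand velocity lag 40 ms
    v=v0.copy();x=x0.copy();h=f0.copy();hv=np.zeros_like(v);pk=np.zeros_like(v);T=[]
    for r,d in enumerate(V):
        for i in range(50):
            hv+=dt/.04*(d/125-hv);h+=hv*dt
            b=np.maximum(x-h,0);F=np.where(b>0,np.maximum(k*b+3*(v-hv),0),0)
            v+=dt*(g-3.2*v/m-F/m);x+=dt*v;pk=np.maximum(pk,b)
        T.append((x.copy(),v.copy(),b.copy(),h.copy()))
    return pk,T
N=12
def full(q): return np.r_[q,0,0,0,0,0,0]
def cost(q):
    pk,T=sim(full(q));xm=max(t[0].max() for t in T)
    return 1e3*(pk*wt).max()+3e3*max(0,xm-.345)+.02*np.abs(np.diff(q)).sum()
if __name__=='__main__':
    r=DE(cost,[(0,35)]*N,maxiter=150,popsize=8,seed=1,polish=False)
    q=r.x.round();print(r.fun,q);pk,T=sim(full(q));print('peaks mm',(pk*1e3).round(1))
    for i,t in enumerate(T):print(i,'x',t[0][::2].round(3),'v',t[1][::2].round(2),'b',(t[2][::2]*1e3).round(1),'h-f0',round((t[3]-f0)[0]*1e3))
E
time python3 plan.py
```

```text
8.358811839249364 [ 0.  0. 27. 24. 22. 19. 17. 15. 12. 12.  6.  7.]
peaks mm [6.3 7.1 5.9 7.  5.8 7.3 6.9 7.3 8.8 8.5]
0 x [0.113 0.117 0.12  0.124 0.127] v [0.18 0.2  0.21 0.23 0.25] b [0. 0. 0. 0. 0.] h-f0 0
1 x [0.135 0.142 0.147 0.154 0.159] v [0.18 0.2  0.22 0.25 0.27] b [0. 0. 0. 0. 0.] h-f0 0
2 x [0.158 0.167 0.175 0.184 0.189] v [0.18 0.21 0.23 0.23 0.2 ] b [0.  0.  0.  3.5 8.7] h-f0 19
3 x [0.181 0.194 0.204 0.21  0.21 ] v [0.19 0.21 0.23 0.18 0.15] b [0.  0.  0.  5.1 5.3] h-f0 44
4 x [0.204 0.22  0.232 0.231 0.229] v [0.19 0.21 0.2  0.15 0.15] b [0.  0.  4.3 2.9 0.9] h-f0 66
5 x [0.228 0.247 0.252 0.25  0.25 ] v [0.19 0.22 0.13 0.15 0.18] b [0.  0.  4.9 2.  1.8] h-f0 86
6 x [0.251 0.271 0.267 0.268 0.271] v [0.19 0.15 0.11 0.14 0.16] b [0.  5.7 1.8 3.2 5.4] h-f0 104
7 x [0.275 0.284 0.282 0.285 0.288] v [0.19 0.08 0.13 0.12 0.11] b [0.  3.7 1.1 4.3 6.8] h-f0 119
8 x [0.298 0.294 0.297 0.298 0.299] v [0.16 0.09 0.11 0.09 0.08] b [4.3 0.8 3.7 4.8 5.9] h-f0 132
9 x [0.31  0.307 0.309 0.309 0.309] v [0.05 0.11 0.08 0.08 0.08] b [4.8 1.2 3.7 3.2 3.2] h-f0 144
10 x [0.315 0.319 0.318 0.318 0.319] v [0.04 0.07 0.05 0.07 0.07] b [2.  5.3 4.7 5.  5.3] h-f0 152
11 x [0.321 0.324 0.323 0.325 0.326] v [0.06 0.02 0.04 0.04 0.05] b [0.9 3.7 3.2 4.9 6.3] h-f0 159
12 x [0.327 0.326 0.327 0.329 0.33 ] v [0.02 0.01 0.02 0.01 0.01] b [5.2 4.  5.2 6.6 8.4] h-f0 161
13 x [0.326 0.326 0.327 0.328 0.329] v [-0.03 -0.01 -0.02 -0.02 -0.02] b [4.2 3.9 5.3 6.  7.3] h-f0 161
14 x [0.323 0.325 0.325 0.325 0.326] v [-0.01 -0.01 -0.01 -0.02 -0.02] b [1.2 2.7 3.  3.4 4. ] h-f0 161
15 x [0.324 0.325 0.325 0.325 0.325] v [0.02 0.01 0.01 0.01 0.01] b [2.2 2.7 2.5 2.9 2.9] h-f0 161
16 x [0.326 0.325 0.326 0.326 0.327] v [0.   0.   0.01 0.01 0.02] b [3.6 3.4 3.8 4.4 4.7] h-f0 161
17 x [0.325 0.325 0.326 0.327 0.328] v [-0.01 -0.   -0.   -0.    0.01] b [2.8 3.4 4.3 5.3 6.4] h-f0 161
real	5m31.412s
user	5m31.703s
sys	0m0.149s
```

servo_tool(increments=[[0,0,0,0,0]])

```text
t: 5.5
tool_pos: [0.5787, -0.06, 0.1048]
tool_rot: [-2.156, -2.283, 0.001]
contact_force: [-0.6, 0.1, -0.2]
opening: -0.0001
grip_force: 0.0
```

```bash
python3 tr.py c5; python3 tr.py c6; python3 - <<'E'
import json,numpy as np
L=np.array(json.load(open('log.json')));print(L)
g=9.81*np.sin(.052)
from scipy.optimize import least_squares
for m in(1.2,1.3,1.4,1.5,1.6,1.75,1.9,2.24):
    ta=m/3.2;x=lambda t,t0:g*ta*((t-t0)-ta*(1-np.exp(-(t-t0)/ta)))
    s=least_squares(lambda q:(x(L[:,0],q[0])-L[:,1])*1e3,[4.6]);t0=s.x[0]
    print(m,round(t0,4),s.fun.round(1),'v,x at 5.6',round(g*ta*(1-np.exp(-(5.6-t0)/ta)),4),round(x(5.6,t0),4))
E
```

```text
t 5.500 run x -1.7 y -58.2 z 104.8 mm tooly yaw -0.08 tilt 0.0019 F run [-0.55  0.15 -0.22] open -0.0001 q [-0.23  0.06  1.82  0.    1.26 -0.29]
face y mm [-3.8 -3.3 -3. ] trolley 0.1203 t 5.5
t 5.550 run x -1.6 y -58.3 z 105.1 mm tooly yaw -0.08 tilt 0.0013 F run [-0.46  0.73  0.48] open 0.0004 q [-0.23  0.06  1.82 -0.    1.26 -0.29]
face y mm [-10.9 -10.9 -10.9] trolley 0.1279 t 5.55
[[5.225      0.06618621]
 [5.275      0.0747088 ]
 [5.325      0.08431406]
 [5.5        0.12034057]
 [5.55       0.12789328]]
1.2 4.5478 [ 3.4  3.   1.6 -4.3 -3. ] v,x at 5.6 0.1797 0.1338
1.3 4.5699 [ 2.1  2.   1.1 -3.3 -1.5] v,x at 5.6 0.1907 0.1359
1.4 4.5882 [ 1.   1.2  0.6 -2.4 -0.1] v,x at 5.6 0.201 0.1378
1.5 4.6038 [ 0.   0.4  0.1 -1.6  1.1] v,x at 5.6 0.2105 0.1394
1.6 4.6171 [-0.9 -0.3 -0.4 -0.9  2.2] v,x at 5.6 0.2192 0.141
1.75 4.6339 [-2.1 -1.2 -1.  -0.   3.6] v,x at 5.6 0.2312 0.143
1.9 4.6476 [-3.2 -2.  -1.6  0.7  4.9] v,x at 5.6 0.2419 0.1447
2.24 4.6713 [-5.1 -3.6 -2.6  2.1  7.1] v,x at 5.6 0.2622 0.1479
```

```bash
cat > plan2.py <<'E'
import plan as P,numpy as np
from plan import *
f={1.3:(.1907,.1359),1.5:(.2105,.1394),1.75:(.2312,.1430),2.0:(.247,.1455)}
S=[(m,*f[m],h) for m in f for h in(.161,.168)]
P.m,P.v0,P.x0,P.f0=map(np.array,zip(*S))
w=np.array([1,1,1,1,1,1,.8,.8])
def V(q): k=np.arange(14);return np.r_[q[0]*np.clip(1-(k/q[1]),0,1)**q[2],0,0,0,0,0,0]
def cost(q):
    pk,T=sim(V(q));return 1e3*(pk*w).max()+3e3*max(0,max(t[0].max() for t in T)-.345)
r=DE(cost,[(12,32),(7,14),(.4,1.8)],maxiter=25,popsize=8,seed=1,polish=False)
q=V(r.x).round();print(r.fun,r.x,q);pk,T=sim(q);print('peaks',(pk*1e3).round(1))
for i,t in enumerate(T):print(i,'x',t[0][::2].round(3),'v',t[1][::2].round(2),'b',(t[2]*1e3).round(1),'h',round((t[3]-P.f0)[0]*1e3))
E
python3 plan2.py
```

```text
7.218407159260143 [24.77965654  9.08653329  0.43144884] [25. 24. 22. 21. 19. 18. 16. 13. 10.  3.  0.  0.  0.  0.  0.  0.  0.  0.
  0.  0.]
peaks [6.2 6.6 6.  7.1 6.5 7.2 7.6 9. ]
0 x [0.16  0.166 0.173 0.177] v [0.2  0.22 0.24 0.26] b [0. 0. 0. 0. 0. 0. 0. 0.] h 18
1 x [0.185 0.194 0.203 0.209] v [0.2  0.22 0.25 0.23] b [0.  0.  0.  0.  0.  0.  5.6 0. ] h 42
2 x [0.21  0.222 0.232 0.233] v [0.2  0.23 0.2  0.15] b [0.  0.  0.  0.  5.9 1.6 7.2 8.3] h 64
3 x [0.235 0.25  0.252 0.25 ] v [0.2  0.21 0.13 0.13] b [0.  0.  2.6 0.  4.6 7.2 2.7 6.9] h 86
4 x [0.26  0.272 0.267 0.267] v [0.2  0.14 0.13 0.15] b [0.  0.  5.3 4.3 0.8 4.3 0.2 1.3] h 105
5 x [0.286 0.286 0.286 0.287] v [0.2  0.11 0.16 0.17] b [0.6 0.  1.6 5.4 0.6 0.  2.2 0. ] h 124
6 x [0.307 0.302 0.305 0.307] v [0.13 0.14 0.15 0.14] b [5.2 2.4 0.2 1.1 3.5 0.8 5.2 3.1] h 140
7 x [0.318 0.319 0.321 0.321] v [0.07 0.13 0.1  0.1 ] b [2.8 6.4 3.3 1.1 5.4 5.1 6.1 7. ] h 154
8 x [0.327 0.331 0.331 0.331] v [0.08 0.07 0.06 0.07] b [1.2 2.4 5.  4.3 4.7 6.4 5.1 6.8] h 165
9 x [0.336 0.337 0.337 0.338] v [0.05 0.02 0.03 0.04] b [5.  3.  5.9 
[... 312 characters left out ...]
.9 2.7 3.2] h 171
13 x [0.336 0.336 0.336 0.336] v [0.01 0.01 0.01 0.02] b [3.5 2.9 3.8 4.2 3.6 4.1 3.5 4.1] h 171
14 x [0.336 0.336 0.337 0.337] v [-0.01 -0.    0.    0.01] b [3.7 3.6 3.9 4.2 4.8 4.7 5.3 5.2] h 171
15 x [0.335 0.335 0.336 0.338] v [-0.01 -0.   -0.01 -0.01] b [2.6 2.9 3.2 3.  4.4 4.1 5.6 5.1] h 171
16 x [0.335 0.335 0.336 0.336] v [ 0.    0.   -0.   -0.01] b [2.6 2.6 3.1 2.9 3.5 3.5 4.4 4.3] h 171
17 x [0.335 0.336 0.336 0.336] v [0. 0. 0. 0.] b [3.2 3.  3.5 3.6 3.6 3.8 3.8 4. ] h 171
18 x [0.335 0.336 0.336 0.336] v [-0.   -0.    0.    0.01] b [3.1 3.1 3.6 3.7 4.1 4.2 4.3 4.5] h 171
19 x [0.335 0.335 0.336 0.337] v [-0. -0. -0.  0.] b [2.8 2.9 3.4 3.3 4.3 4.1 4.9 4.8] h 171
```

servo_tool(increments=[[0,-25,0,1,0],[0,-24,0,1,0],[0,-22,0,1,0],[0,-21,0,1,0]])

```text
t: 6.1
tool_pos: [0.5851, -0.1534, 0.1014]
tool_rot: [2.157, 2.283, -0.0]
contact_force: [-0.6, -1.3, 0.2]
opening: -0.0001
grip_force: 0.5
```

```bash
python3 st.py
```

```text
t 6.100 run x -0.8 y -151.8 z 101.4 mm tooly yaw -0.10 tilt 0.0002 F run [-0.72 -1.29  0.22] open -0.0001 q [-0.38  0.12  1.77 -0.    1.25 -0.44]
```

servo_tool(increments=[[0,-19,0,1,0],[0,-18,0,1,0],[0,-16,0,1,0],[0,-13,0,1,0],[0,-9,0,0,0],[0,-4,0,0,0],[0,0,0,0,0],[0,0,0,0,0]])

```text
t: 7.1
tool_pos: [0.5898, -0.2307, 0.0972]
tool_rot: [-2.157, -2.284, -0.0]
contact_force: [-1.0, 0.5, -0.3]
opening: -0.0003
grip_force: 0.3
```

```bash
python3 tr.py d1
```

```text
t 7.100 run x -0.6 y -229.2 z 97.2 mm tooly yaw -0.08 tilt 0.0006 F run [-0.94  0.55 -0.34] open -0.0003 q [-0.49  0.19  1.7   0.    1.26 -0.55]
face y mm [-211.5 -211.7 -211.4] trolley 0.3285 t 7.1
```

servo_tool(increments=[[0,0,0,0,0],[0,0,0,0,0],[0,0,0,0,0],[0,0,0,0,0],[0,0,0,0,0],[0,0,0,0,0],[0,0,0,0,0],[0,0,0,0,0],[0,0,0,0,0],[0,0,0,0,0],[0,0,0,0,0],[0,0,0,0,0]])

```text
t: 8.65
tool_pos: [0.5899, -0.2312, 0.0973]
tool_rot: [2.157, 2.283, 0.0]
contact_force: [-0.0, -0.8, 0.2]
opening: -0.0004
grip_force: 0.4
```

```bash
python3 tr.py d2
```

```text
t 8.650 run x -0.6 y -229.8 z 97.3 mm tooly yaw -0.10 tilt 0.0001 F run [-0.08 -0.76  0.21] open -0.0004 q [-0.49  0.19  1.7   0.    1.26 -0.55]
face y mm [-215.5 -215.7 -215.3] trolley 0.3325 t 8.65
```

servo_tool(increments=[[0,0,0,0,0],[0,0,0,0,0],[0,0,0,0,0],[0,0,0,0,0],[0,0,0,0,0],[0,0,0,0,0],[0,0,0,0,0],[0,0,0,0,0],[0,0,0,0,0],[0,0,0,0,0],[0,0,0,0,0],[0,0,0,0,0]])

```text
t: 10.2
tool_pos: [0.5898, -0.2312, 0.0973]
tool_rot: [-2.158, -2.284, 0.0]
contact_force: [-0.5, -1.2, 0.4]
opening: -0.0004
grip_force: 0.4
```

```bash
python3 tr.py d3
```

```text
t 10.200 run x -0.6 y -229.8 z 97.3 mm tooly yaw -0.10 tilt 0.0000 F run [-0.54 -1.19  0.42] open -0.0004 q [-0.49  0.19  1.7   0.    1.26 -0.55]
face y mm [-215.5 -215.7 -215.4] trolley 0.3325 t 10.2
```

servo_tool(increments=[[0,-2,0,0,0],[0,-3,0,0,0],[0,-4,0,0.5,0],[0,-4,0,0,0],[0,-4,0,0.5,0],[0,-4,0,0,0],[0,-4,0,0.5,0],[0,-4,0,0,0],[0,-4,0,0.5,0],[0,-3,0,0,0],[0,-2,0,0,0],[0,-1,0,0,0]])

```text
t: 11.75
tool_pos: [0.592, -0.2702, 0.0952]
tool_rot: [-2.157, -2.283, 0.0]
contact_force: [1.3, -0.6, -0.8]
opening: 0.0002
grip_force: 0.4
```

servo_tool(increments=[[0,-1,0,0,0],[0,-1,0,0,0],[0,-1,0,0,0],[0,-1,0,0,0],[0,-1,0,0,0],[0,-1,0,0.5,0],[0,-1,0,0,0],[0,-1,0,0,0],[0,-1,0,0,0],[0,-1,0,0,0],[0,-1,0,0,0],[0,-1,0,0,0]])

```text
t: 13.25
tool_pos: [0.5927, -0.2822, 0.0947]
tool_rot: [-2.158, -2.284, -0.0]
contact_force: [0.8, -0.2, 0.2]
opening: 0.0001
grip_force: 0.4
```

```bash
python3 tr.py d4
```

```text
t 13.250 run x -0.7 y -280.8 z 94.7 mm tooly yaw -0.10 tilt 0.0001 F run [ 0.82 -0.29  0.17] open 0.0001 q [-0.56  0.24  1.64  0.    1.26 -0.61]
face y mm [-264.4 -264.6 -264.2] trolley 0.3814 t 13.25
```

servo_tool(increments=[[0,-1,0,0,0],[0,-1,0,0,0],[0,-1,0,0,0],[0,-1,0,0,0],[0,-1,0,0,0],[0,-1,0,0.5,0],[0,-1,0,0,0],[0,-1,0,0,0],[0,-1,0,0,0],[0,-1,0,0,0],[0,-1,0,0,0],[0,-1,0,0,0]])

```text
t: 14.8
tool_pos: [0.5934, -0.2941, 0.0942]
tool_rot: [-2.157, -2.283, -0.0]
contact_force: [-0.1, -0.9, -0.0]
opening: 0.0
grip_force: 0.2
```

servo_tool(increments=[[0,-1,0,0,0],[0,-1,0,0,0],[0,-1,0,0,0],[0,-1,0,0,0],[0,-1,0,0,0],[0,-1,0,0,0],[0,-1,0,0,0],[0,-1,0,0,0],[0,-1,0,0,0],[0,-1,0,0,0],[0,-1,0,0,0],[0,-1,0,0,0]])

```text
t: 16.3
tool_pos: [0.5941, -0.3062, 0.0943]
tool_rot: [2.158, 2.284, 0.0]
contact_force: [-0.7, 0.6, 0.1]
opening: -0.0001
grip_force: 0.0
```

```bash
python3 tr.py d5
```

```text
t 16.300 run x -0.7 y -304.8 z 94.3 mm tooly yaw -0.10 tilt 0.0000 F run [-0.7   0.64  0.05] open -0.0001 q [-0.59  0.27  1.61  0.    1.26 -0.64]
face y mm [-279.7 -276.  -277.8] trolley 0.3948 t 16.3
```

servo_tool(increments=[[0,-1,0,0,0],[0,-1,0,0,0],[0,-1,0,0,0],[0,-1,0,0,0],[0,-2,0,0,0],[0,-3,0,0,0],[0,-4,0,0,0],[0,-5,0,0,0],[0,-5,0,0,0]])

```text
t: 17.48
tool_pos: [0.5954, -0.3295, 0.0943]
tool_rot: [2.158, 2.283, -0.0]
contact_force: [-0.1, -0.4, 0.7]
opening: 0.0001
grip_force: 0.0
```

```bash
python3 tr.py d6; python3 - <<'E'
import cv2,numpy as np
from station import get_image
a=cv2.imread('pics/d6.png');s=get_image('side')[120:300,180:420,::-1]
cv2.imwrite('pics/f.png',np.hstack([cv2.resize(a,(400,300)),cv2.resize(s,(400,300))]))
E
```

```text
t 17.475 run x -0.8 y -328.2 z 94.3 mm tooly yaw -0.11 tilt 0.0001 F run [-0.16 -0.38  0.7 ] open 0.0001 q [-0.61  0.29  1.58 -0.    1.27 -0.67]
face y mm [-280.5 -280.4 -280.4] trolley 0.3974 t 17.475
```

View pics/f.png

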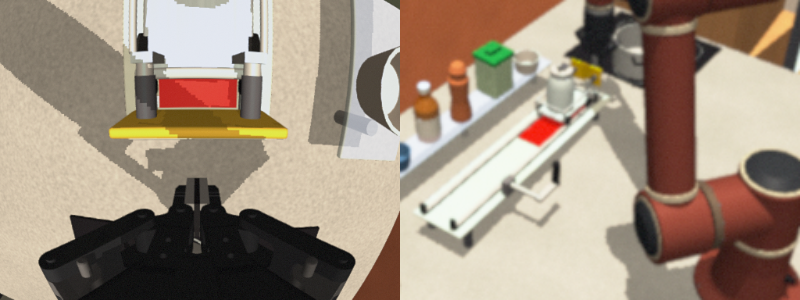

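The wrist view shows the bumper (row about 132) resting with the fingers clear of it, and the side view shows the trolley at the stops with the bolt drawn.

```bash
python3 -c "
from station import *
print(finish_job())"
```

```text
the job is handed in; nothing more can be done
None
```

The job is handed in: the bolt was drawn, the trolley stopped softly and held still on the red section, then was eased to the end stops and let go with the fingers about 40 mm clear; `finish_job` returned no verdict, and bolt travel (about 43 mm) and spring compression were estimated, not measured.

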